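# Box a cast butterfly and snap the lid shut

## Task

Lay the butterfly cast in the clear block flat in the blue specimen box, butterfly facing up, then swing the blue box's lid over and press it down until the catch snaps and holds it fully shut. Leave the grey box standing open and empty for the next specimen, and leave the bottle, the jar and the computer mouse where they are.

Things in the scene. Friction and masses are not known exactly. Their poses are not given: they have to be found in the camera images.
- specimen: loose clear resin block on a wooden base, a white and orange butterfly inside: 80 (x) x 55 (y) x 24 (z) mm, about 0.12 kg. Origin: centre of its underside; z up through the butterfly's upper side
- blue_box: specimen box fixed to the bench, blue plastic, 150 x 150 mm, 50 mm high, walls 5 mm, open top, white lined floor at z = 8 mm. Origin: centre of its underside; z up, x points from the hinge side (nearer the robot) to the catch side, y along the hinge. The specimen goes in here.
- blue_lid (a joint): blue lid's opening angle, rad: 0 shut, 1.57 upright, at most 1.9. Lid: 150 x 150 x 6 mm, clear in a blue frame; black thumb pad (44 x 50 x 6 mm) outside at the free edge, lip below. Stiff hinge: stays at any angle, 1 to 2 N moves it. At 0.11 rad the lip meets a sprung catch; about 8 N on the pad takes it past at 0.04, then it snaps to 0 and holds.
- blue_pad (a point): centre of the outer (when shut: upper) face of the blue lid's black thumb pad, the place to press; 145 mm from the hinge and 12 mm above the lid's underside. Moves with the lid, whose x axis points from the hinge to the free edge and whose z axis is the lid's outward normal. When shut it is at x = 70, z = 62 mm in the box's frame
- blue_hinge (a point): middle of the blue lid's hinge line, at x = -75, y = 0, z = 50 mm in the box's frame; axes as the box's
- grey_box: specimen box fixed to the bench, grey plastic, 150 x 150 mm, 50 mm high, walls 5 mm, open top, white lined floor at z = 8 mm. Origin: centre of its underside; z up, x points from the hinge side (nearer the robot) to the catch side, y along the hinge. Same make as the blue one, to be left open and empty.
- grey_lid (a joint): grey lid's opening angle, rad: 0 shut, 1.57 upright, at most 1.9. Lid: 150 x 150 x 6 mm, clear in a grey frame; black thumb pad (44 x 50 x 6 mm) outside at the free edge, lip below. Stiff hinge: stays at any angle, 1 to 2 N moves it. At 0.11 rad the lip meets a sprung catch; about 8 N on the pad takes it past at 0.04, then it snaps to 0 and holds.
- pump_bottle: loose white bottle with red cap, 64 mm diameter, 170 mm high, a bystander. Origin: centre of its underside
- jar: loose amber glass jar with white cap, 60 mm diameter, 65 mm high, a bystander. Origin: centre of its underside
- mouse: loose black computer mouse, 105 x 60 x 30 mm, a bystander. Origin: centre of its underside

How it is judged:
By the outcome, as a careful person would: the job done as asked, in the order asked, and still so for the second after the job is handed in, with the robot touching nothing.
It also fails if it takes over 58 s, if anything falls off the work surface, if the arm or the gripper's body presses on something with over 40 N, if the wrist force passes 120 N, or if a joint passes its speed limit or range.

## Robot

A 7-joint arm with a two-finger parallel gripper is mounted at the origin on the work surface. World frame = base frame: x ahead of the robot, y to its left, z up, the work surface at z = 0. Lengths are in m, angles in rad, forces in N, time in s.
With the tool pointing down it reaches from about 0.4 to 0.85 m from the base axis. Payload 4.5 kg.
Tool frame: the origin (TCP) lies midway between the tips of the shut fingers; the grasp point (between the pads) lies 19 mm behind it; z points along the fingers, y is the line along which they close (so a half turn about z gives the same grasp; the last joint's range is limited). The gripper opens to 88 mm and grips with 3 to 60 N. Pads are 18 mm wide; open, the fingers measure 123 mm over their backs; the gripper's body (75 mm by 187 mm) begins 45 mm behind the grasp point.
Start: joints at [1.37, 0.689, -0.195, 1.565, 0.157, 0.902, -0.215], TCP at [0.145, -0.608, 0.239] pointing down, gripper open.
Joint ranges: [-3.01, 3.01], [-0.46, 2.08], [-1.47, 1.51], [0.13, 2.56], [-1, 4.14], [0.04, 2.09], [-2.66, 2.66]. Speed limits (rad/s): [2.57, 2.57, 3.14, 3.14, 3.14, 3.14, 3.14].

## Interface

Orientations are given as a unit quaternion [x, y, z, w].
In Python, from plant import sensors, eyes, finish_job gives the robot as it stands.
- The arm moves only by the tool send_rows, never from a script. Its argument "rows" is text: rows parted by semicolons, each of 4 numbers parted by spaces: the shift along the tool's x, y, z normalised to -1 to 1, where 1 is 30 cm, then the turn about the tool's z normalised to -1 to 1, where 1 is 2 pi rad. A call has 1 to 10 rows; each row is the pose to reach, as a shift and turn from the pose commanded when the call began, along the tool's axes at that moment, turning the shorter way round; what a row does not reach only later rows make up. A row lasts 1/12 s, in which the tool goes at most 41.7 mm and 7.16 degrees, less where a joint would pass 70% of its speed; a pose out of reach is approached as far as the arm can. A call with a number of a shift or a turn outside -1 to 1 is refused whole. A call with a gripper value outside its range is refused whole. "jaw" is the closure, from -1 (fully open) to 1 (shut), set as the call begins (left out, the last holds). The fingers move at their own pace and stop on an object; "force" is the grip in N (left out, the last holds). Time passes only in rows, so rows that repeat a pose let the fingers close. It gives the time, the measured TCP pose, the force, the opening and the grip force at its end, in the units of the state.
- sensors.get_state(): the state, without advancing time (a new reading comes with each control period).
- eyes.snapshot(name): name is "side" or "top"; returns (picture, depth): 400x640x3 uint8, red, green, blue; 400x640 float32, m along the optical axis (not along the pixel's ray), 0 where there is no reading.
- eyes.calibration(name): a dict with "fov_y" (degrees; the focal length in pixels is half the picture's height over the tangent of half this angle, whatever the lens; pixels are square), "cx", "cy" (the principal point, pixels), "world_from_camera" (4x4, takes a point from camera to world coordinates). Camera axes: x right, y down, z forward; pixel columns grow to the right and rows downward; lengths in m; the calibration is good to about 2 mm. A picture is of the moment at which its call begins. calibration takes no time and is no camera call.
- finish_job(): hands the job in; it is judged then, once.
The state is a dict: "clock": time; "q": joint angles; "qd": joint speeds; "joint_torque": joint torques, N m; "tool_pos": TCP position; "eef_rot": TCP orientation; "contact_force": force on the tool from outside, world axes, zero at the start; "moment": the same for the moment, N m; "opening": opening from 0.0 (shut) to 1.0 (fully open); "finger_force": force on a finger pad.
Only numpy, scipy, OpenCV 4.12 (cv2) and the standard library are available. Lean on these libraries where they do the work, as an engineer would, in place of code of your own. Each camera call takes 0.05 s, during which the arm holds its last target. There are 200 camera calls.

## Working session

There is one attempt and no reset: what is moved stays moved. The work goes in short steps, Python scripts to look and compute and a tool call to move; the robot and the scene stay as the last step left them, time stands still between calls to the robot, and variables do not carry over. Pictures are saved under pics/ and viewed, at most 10 in all, crops included, and the job is handed in when it is done.

Besides the shell and the picture viewer there is one more tool, called after ">>>" by a JSON object that holds its "method" and its "body", one argument or row to a line. send_rows: Moves the arm, as the interface text tells. Scaled input: -1 to 1 covers 30 cm each way for a shift and 2 pi rad each way for a turn. Its arguments: {"type":"object","properties":{"rows":{"type":"string"},"jaw":{"type":"number"},"force":{"type":"number"}},"required":["rows"]}

```bash
mkdir -p pics; ls
python3 - <<'E'
from plant import sensors, eyes
import cv2, numpy as np
for n in ("side","top"):
    p,d=eyes.snapshot(n); cv2.imwrite(f"pics/{n}0.png",p[:,:,::-1]); np.savez(f"{n}0.npz",p=p,d=d)
    c=eyes.calibration(n); print(n,c)
s=sensors.get_state(); print(s)
E
```

```text
pics
side {'fov_y': 45.316382410560095, 'cx': 310.2797752748606, 'cy': 195.23763272674148, 'world_from_camera': array([[-0.77705824, -0.41898044,  0.46971894, -0.19986574],
       [-0.62936712,  0.50676138, -0.58914338,  0.96449234],
       [ 0.00880414, -0.75342438, -0.65747562,  1.13653276],
       [ 0.        ,  0.        ,  0.        ,  1.        ]])}
top {'fov_y': 48.05639201407265, 'cx': 323.206536702332, 'cy': 197.07130017245257, 'world_from_camera': array([[ 0.02310094, -0.98964164,  0.14168898,  0.37504054],
       [-0.99973197, -0.02265156,  0.00478382, -0.01955566],
       [-0.00152479, -0.14176152, -0.98989967,  1.44873006],
       [ 0.        ,  0.        ,  0.        ,  1.        ]])}
{'clock': 0.1, 'q': array([ 1.36979076,  0.6898973 , -0.19453848,  1.56621068,  0.1572897 ,
        0.90253041, -0.21509573]), 'qd': array([-0.00113806, -0.00228652,  0.00051555, -0.00151388,  0.00011978,
       -0.00031816, -0.00101142]), 'joint_torque': array([-2.60951063e-03, -5.28500354e+01, -1.27098821e+00, -1.53837079e+01,
       -5.24800492e-02,  2.03944888e-03,  4.20334914e-05]), 'tool_pos': array([ 0.14524587, -0.60730853,  0.23800029]), 'eef_rot': array([ 9.93110899e-01,  1.17175332e-01, -1.48726923e-04, -8.13953133e-04]), 'contact_force': array([ 0.05620261,  0.46645651, -0.90431095]), 'moment': array([-0.01928391, -0.05496188,  0.03107449]), 'finger_force': 0.0, 'opening': 0.9982912978720633}
```

View pics/side0.png

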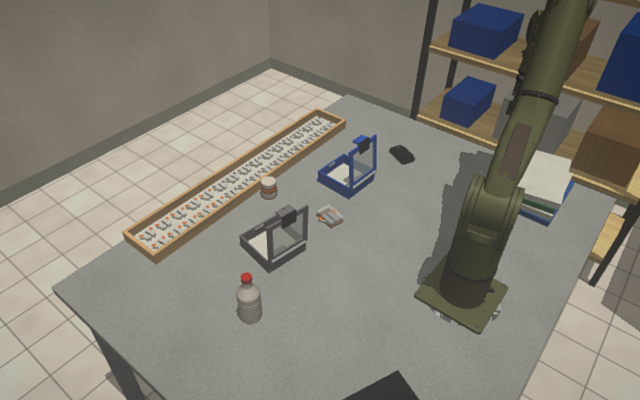

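View pics/top0.png

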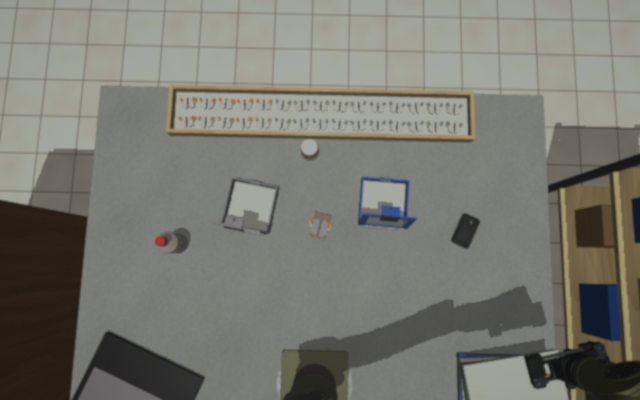

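The side view shows the blue box at about (348,170), the grey box at (275,238) and the specimen at (330,216). In the top view the blue box is at (385,203), its lid near upright at row 218, the specimen at (320,225) and the grey box at (250,205).

```bash
cat > h.py <<'E'
import numpy as np, cv2
from plant import sensors, eyes
def cloud(n,d):
    c=eyes.calibration(n); T=c["world_from_camera"]; f=200/np.tan(np.radians(c["fov_y"]/2))
    v,u=np.mgrid[:400,:640]
    P=np.stack([(u-c["cx"])*d/f,(v-c["cy"])*d/f,d],-1)
    W=P@T[:3,:3].T+T[:3,3]; W[d==0]=np.nan; return W
def toworld(n,u,v,z):
    c=eyes.calibration(n); T=c["world_from_camera"]; f=200/np.tan(np.radians(c["fov_y"]/2))
    r=T[:3,:3]@np.array([(u-c["cx"])/f,(v-c["cy"])/f,1]); o=T[:3,3]
    return o+r*(z-o[2])/r[2]
E
python3 - <<'E'
from h import *
A=np.load("top0.npz");p,d=A["p"],A["d"];W=cloud("top",d)
B=np.load("side0.npz");ps,ds=B["p"],B["d"];S=cloud("side",ds)
a=cv2.resize(p[165:265,210:430],None,fx=3.6,fy=3.6,interpolation=cv2.INTER_CUBIC)
b=cv2.resize(ps[125:275,230:410],None,fx=3,fy=3,interpolation=cv2.INTER_CUBIC)[:, :]
cv2.imwrite("pics/c1.png",a[:,:,::-1]);cv2.imwrite("pics/c2.png",b[:,:,::-1])
# specimen blob by height in the table area
for nm,X in(("top",W),("side",S)):
    m=(X[...,2]>.008)&(X[...,2]<.06)
    k,l,st,ce=cv2.connectedComponentsWithStats(m.astype(np.uint8))
    for i in range(1,k):
        if 40<st[i,4]<4000:
            Q=X[l==i]; print(nm,st[i],Q.mean(0).round(3),"z",np.percentile(Q[:,2],[10,50,90]).round(3))
    print("table z",np.nanmedian(X[230:250,350:400,2] if nm=="top" else X[230:260,350:400,2]))
E
```

```text
top [301 147  18  14 105] [0.713 0.032 0.036] z [0.017 0.036 0.057]
top [358 177  52  54 641] [ 0.579 -0.205  0.036] z [0.01  0.044 0.053]
top [ 221  178   58   56 1053] [0.559 0.218 0.025] z [0.009 0.014 0.05 ]
top [  0 200   5  21  42] [0.52  1.026 0.013] z [0.008 0.012 0.02 ]
top [309 212  24  29 457] [ 0.487 -0.004  0.022] z [0.018 0.023 0.027]
top [452 214  28  35 610] [ 0.481 -0.467  0.023] z [0.015 0.024 0.031]
top [175 234  13  20  93] [0.418 0.423 0.035] z [0.014 0.035 0.055]
top [ 280  350   69   50 1709] [0.05  0.001 0.014] z [0.009 0.012 0.017]
top [458 354  58  46 534] [ 0.068 -0.473  0.031] z [0.014 0.03  0.049]
table z -0.001282140196847359
side [   0    0  191   66 1739] [ 2.479 -0.343  0.034] z [0.013 0.033 0.054]
side [362   0  66  18 426] [ 1.306 -1.828  0.031] z [0.012 0.03  0.052]
side [436  11  20  14 152] [ 0.995 -1.828  0.035] z [0.015 0.035 0.055]
side [587  52  23   8  65] [ 0.115 -1.831  0.052] z [0.045 0.053 0.059]
side [417  67  10  13  83] [ 0.744 -1.089  0.035] z [0.012 0.037 0.056]
side [504  89  10  13  59] [ 0.326 -1.187  0.015] z [0.011 0.015 0.019]
[... 186 characters left out ...]
  0.032] z [0.012 0.031 0.051]
side [562 173  13  31 138] [-0.096 -0.666  0.027] z [0.016 0.021 0.043]
side [170 198  30  22 202] [0.887 0.288 0.019] z [0.015 0.019 0.023]
side [520 199  39  27 497] [-0.059 -0.449  0.033] z [0.014 0.034 0.053]
side [317 205  27  22 338] [0.483 0.001 0.02 ] z [0.014 0.02  0.024]
side [239 215  69  56 990] [0.543 0.243 0.033] z [0.012 0.033 0.052]
side [139 227  17  12 109] [0.886 0.443 0.019] z [0.016 0.02  0.022]
side [ 415  255   94   78 2203] [-0.015  0.04   0.017] z [0.009 0.011 0.041]
side [238 302  24  21 256] [0.4   0.465 0.035] z [0.014 0.035 0.055]
side [ 343  371   76   29 1146] [0.006 0.401 0.016] z [0.014 0.016 0.019]
table z -0.002354536039837263
```

View pics/c1.png

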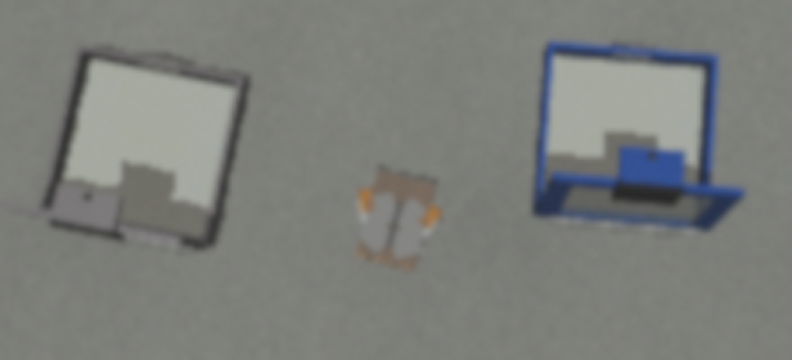

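View pics/c2.png

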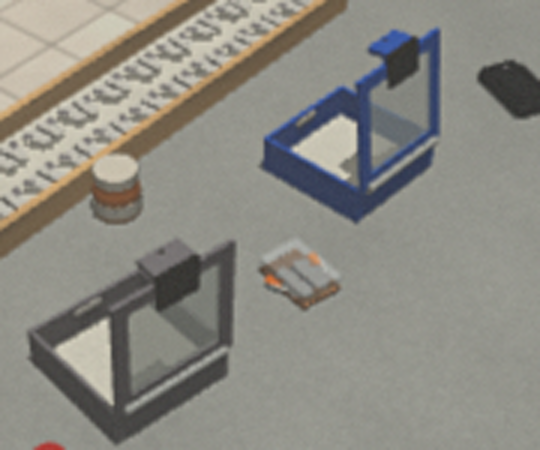

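The crops show the specimen flat and butterfly up, its long side running roughly along world x. The blue box is nearly square to the axes with its lid about upright, and its black pad faces the robot.

Run:
```python
from h import *
A=np.load("top0.npz");p,d=A["p"],A["d"];W=cloud("top",d)
B=np.load("side0.npz");ps,ds=B["p"],B["d"];S=cloud("side",ds)
for nm,X,o in(("top",W,(309,212,24,29)),("side",S,(317,205,27,22))):
    x,y,w,h=o; Q=X[y-2:y+h+2,x-2:x+w+2].reshape(-1,3); 
    for lo in (.006,.012,.018):
        q=Q[(Q[:,2]>lo)]; r=cv2.minAreaRect(q[:,:2].astype(np.float32)*1000); print(nm,"spec",lo,len(q),np.round(r[0],1),np.round(r[1],1),round(r[2],1))
# pixel-grid colour edges of specimen: contour of saturation+height, rays to plane
m=(W[...,2]>.012)&(W[...,2]<.04); m[:, :305]=0;m[:,336:]=0;m[:208]=0;m[244:]=0
c=max(cv2.findContours(m.astype(np.uint8),0,1)[0],key=cv2.contourArea)[:,0]
q=np.array([toworld("top",u,v,.02)[:2]*1000 for u,v in c],np.float32); print("cont",cv2.minAreaRect(q))
# blue box colour
for nm,X,P in(("top",W,p),("side",S,ps)):
    Pi=P.astype(int); m=(Pi[...,2]>Pi[...,0]+35)&(Pi[...,2]>Pi[...,1]+25)
    m&=(X[...,0]>.4)&(X[...,0]<.75)&(X[...,1]>-.35)&(X[...,1]<-.08)
    Q=X[m]; q=Q[(Q[:,2]>.0)&(Q[:,2]<.056)]; r=cv2.minAreaRect(q[:,:2].astype(np.float32)*1000); print(nm,"blue low",len(q),np.round(r[0],1),np.round(r[1],1),round(r[2],1))
    q=Q[Q[:,2]>.06]; print("lid pts",len(q)); 
    t=np.polyfit(q[:,2],q[:,0],1); print("x vs z slope",t,"z range",np.percentile(q[:,2],[2,98]),"y",np.percentile(q[:,1],[2,98]))
    for z in np.arange(.06,.24,.02):
        s=q[abs(q[:,2]-z)<.01]; 
        if len(s): print("  z%.2f n%d x %s y %s"%(z,len(s),np.percentile(s[:,0],[5,50,95]).round(3),np.percentile(s[:,1],[5,95]).round(3)))
```

```text
top spec 0.006 477 [485.5  -4. ] [91.1 81.9] 3.4
top spec 0.012 440 [486.7  -2.9] [71.5 79.7] 77.2
top spec 0.018 412 [486.8  -3.5] [54.8 79.8] 76.8
side spec 0.006 356 [485.3  -0.6] [67.5 87. ] 79.7
side spec 0.012 312 [484.6  -3.3] [61.9 85.3] 75.1
side spec 0.018 254 [484.9  -2.6] [58.7 86.5] 78.2
cont ((487.10302734375, -2.7936439514160156), (61.09928512573242, 79.74653625488281), 77.21370697021484)
top blue low 293 [ 582.8 -211.8] [137.3 185.5] 5.7
lid pts 319
x vs z slope [0.23573551 0.46414537] z range [0.09635905 0.21466745] y [-0.26667238 -0.12894815]
  z0.06 n2 x [0.485 0.486 0.487] y [-0.242 -0.21 ]
  z0.08 n3 x [0.493 0.493 0.493] y [-0.138 -0.13 ]
  z0.10 n9 x [0.486 0.492 0.495] y [-0.265 -0.13 ]
  z0.12 n6 x [0.496 0.496 0.5  ] y [-0.136 -0.126]
  z0.14 n10 x [0.489 0.498 0.5  ] y [-0.265 -0.127]
  z0.16 n8 x [0.493 0.495 0.502] y [-0.267 -0.131]
  z0.18 n13 x [0.496 0.499 0.505] y [-0.266 -0.131]
  z0.20 n152 x [0.499 0.507 0.529] y [-0.265 -0.134]
  z0.22 n116 x [0.504 0.517 0.529] y [-0.222 -0.179]
side blue low 210 [ 578.7 -202.9] [153.7 195.7] 83.4
lid pts 343
x vs z slope [0.17111232 0.47426198] z range [0.06208037 0.21192106] y [-0.27193416 -0.1256867 ]
  z0.06 n52 x [0.482 0.487 0.492] y [-0.262 -0.13 ]
  z0.08 n29 x [0.483 0.49  0.495] y [-0.269 -0.126]
  z0.10 n24 x [0.485 0.494 0.497] y [-0.271 -0.124]
  z0.12 n27 x [0.487 0.496 0.5  ] y [-0.267 -0.128]
  z0.14 n22 x [0.49  0.496 0.501] y [-0.27  -0.127]
  z0.16 n26 x [0.493 0.5   0.503] y [-0.27  -0.127]
  z0.18 n51 x [0.495 0.503 0.506] y [-0.266 -0.127]
  z0.20 n91 x [0.497 0.509 0.53 ] y [-0.261 -0.135]
  z0.22 n21 x [0.504 0.51  0.523] y [-0.219 -0.176]
```

```bash
cat >> h.py <<'E'
from scipy.spatial.transform import Rotation as R
def go(*targets):
    """each target: x,y,z(m), tool-x heading deg or None -> row numbers relative to the present pose"""
    s=sensors.get_state(); r=R.from_quat(s["eef_rot"]); M=r.as_matrix(); h=np.degrees(np.arctan2(M[1,0],M[0,0]))
    print("t%.1f"%s["clock"],"tcp",s["tool_pos"].round(4),"head %.1f"%h,"tilt",M[:,2].round(3),"F",s["contact_force"].round(1),"open %.3f ff %.1f"%(s["opening"],s["finger_force"]))
    for x,y,z,a in targets:
        d=M.T@(np.array([x,y,z])-s["tool_pos"])/.3; t=0 if a is None else -((a-h+180)%360-180)/360
        print(" ",d.round(3),"turn %.4f"%t)
E
python3 - <<'E'
from h import *
A=np.load("top0.npz");p,d=A["p"],A["d"];W=cloud("top",d)
for n,u,v in(("farL",361.9,176.9),("farR",409.2,180.8),("nearL",358.3,224.2)): print(n,toworld("top",u,v,.05).round(4))
# white floor of blue box, visible part
hsv=cv2.cvtColor(p,cv2.COLOR_RGB2HSV)
m=((hsv[...,1]<40)&(hsv[...,2]>130)).astype(np.uint8); m[:, :355]=0;m[:,412:]=0;m[:178]=0;m[220:]=0
c=max(cv2.findContours(m,0,1)[0],key=cv2.contourArea)[:,0]; q=np.array([toworld("top",u,v,.008)[:2]*1000 for u,v in c],np.float32)
print("floor",cv2.minAreaRect(q))
# rim via depth
Q=W[170:235,350:420].reshape(-1,3); Q=Q[(Q[:,2]>.040)&(Q[:,2]<.056)&(Q[:,0]>.4)]
for yaw in(-6,-5,-4,-3,-2):
    a=np.radians(yaw); x=Q[:,0]*np.cos(a)+Q[:,1]*np.sin(a); y=-Q[:,0]*np.sin(a)+Q[:,1]*np.cos(a)
    far=x>np.percentile(x,99)-.012
    print(yaw,len(Q),"x",np.percentile(x,[1,99]).round(4),"y",np.percentile(y,[1,99]).round(4),"farstd",x[far].std().round(5))
    c=(np.percentile(x,99)-.075, (np.percentile(y,1)+np.percentile(y,99))/2); print("   centre",c[0]*np.cos(a)-c[1]*np.sin(a),c[0]*np.sin(a)+c[1]*np.cos(a))
go((.4865,-.003,.15,-13.2))
E
```

```text
farL [ 0.6426 -0.1339  0.05  ]
farR [ 0.6335 -0.2837  0.05  ]
nearL [ 0.4922 -0.1243  0.05  ]
floor ((591.42236328125, -207.39486694335938), (135.40126037597656, 88.94574737548828), 87.4307861328125)
-6 342 x [0.4965 0.6616] y [-0.2201 -0.0678] farstd 0.00316
   centre 0.568385158160445 -0.2044877074322335
-5 342 x [0.4945 0.659 ] y [-0.2301 -0.079 ] farstd 0.00285
   centre 0.5682568016973587 -0.20489071381694315
-4 342 x [0.4923 0.656 ] y [-0.2398 -0.09  ] farstd 0.00285
   centre 0.5680647792950149 -0.2050287751543609
-3 342 x [0.4893 0.6528] y [-0.2507 -0.1002] farstd 0.0028
   centre 0.5678448079492366 -0.20542698229060435
-2 342 x [0.4856 0.6495] y [-0.2611 -0.109 ] farstd 0.00304
   centre 0.5676641258817685 -0.20497790749565056
t0.1 tcp [ 0.1452 -0.6073  0.238 ] head 13.5 tilt [-0.     0.002 -1.   ] F [ 0.1  0.5 -0.9] open 0.998 ff 0.0
  [ 1.575 -1.694  0.296] turn 0.0741
```

>>> {"method": "send_rows", "body": {
  "rows": "0.79 -0.85 0 0.0741;0.79 -0.85 0 0.0741;0.79 -0.85 0 0.0741;0.79 -0.85 0 0.0741;0.79 -0.85 0 0.0741;0.79 -0.85 0 0.0741;0.79 -0.85 0 0.0741;0.79 -0.85 0 0.0741;0.79 -0.85 0 0.0741;0.79 -0.85 0 0.0741",
  "jaw": -1
}}

```text
clock: 0.93
tool_pos: [0.3188, -0.3004, 0.2386]
eef_rot: [0.994, -0.111, 0.0, -0.001]
contact_force: [-0.0, -0.2, -0.2]
opening: 1.001
finger_force: 0.0
```

```bash
python3 -c "
from h import *
go((.4865,-.003,.15,-13.2),(.4865,-.003,.06,-13.2))"
```

```text
t0.9 tcp [ 0.3188 -0.3004  0.2386] head -12.7 tilt [ 0.     0.002 -1.   ] F [-0.  -0.2 -0.2] open 1.001 ff 0.0
  [ 0.327 -1.089  0.298] turn 0.0013
  [ 0.327 -1.089  0.598] turn 0.0013
```

>>> {"method": "send_rows", "body": {
  "rows": "0.32 -1 0 0;0.32 -1 0 0;0.32 -1 0 0;0.32 -1 0 0;0.32 -1 0.2 0;0.32 -1 0.25 0;0.32 -1 0.25 0;0.32 -1 0.25 0;0.32 -1 0.25 0;0.32 -1 0.25 0"
}}

```text
clock: 1.77
tool_pos: [0.479, -0.0335, 0.1624]
eef_rot: [0.994, -0.113, -0.001, 0.0]
contact_force: [-0.1, -0.2, 1.0]
opening: 1.002
finger_force: 0.0
```

```bash
python3 -c "
from h import *
p,d=eyes.snapshot('top'); cv2.imwrite('pics/t1.png',p[:,:,::-1])
go((.4865,-.003,.06,-13.2),(.4865,-.003,.006,-13.2))"
```

```text
t1.8 tcp [ 0.4784 -0.0355  0.1631] head -13.2 tilt [-0.002 -0.001 -1.   ] F [-0.8 -1.2  0.1] open 1.001 ff 0.0
  [ 0.002 -0.112  0.344] turn -0.0001
  [ 0.002 -0.112  0.524] turn -0.0001
```

>>> {"method": "send_rows", "body": {
  "rows": "0.002 -0.112 0.1 0;0.002 -0.112 0.2 0;0.002 -0.112 0.3 0;0.002 -0.112 0.4 0;0.002 -0.112 0.48 0;0.002 -0.112 0.51 0;0.002 -0.112 0.529 0;0.002 -0.112 0.529 0;0.002 -0.112 0.529 0"
}}

```text
clock: 2.57
tool_pos: [0.4876, -0.003, 0.0061]
eef_rot: [0.993, -0.116, 0.001, 0.0]
contact_force: [0.0, 0.4, -0.1]
opening: 0.999
finger_force: 0.0
```

>>> {"method": "send_rows", "body": {
  "rows": "0 0 0 0;0 0 0 0;0 0 0 0;0 0 0 0;0 0 0 0;0 0 0 0;0 0 0 0;0 0 0 0",
  "jaw": 1,
  "force": 20
}}

```text
clock: 3.23
tool_pos: [0.4871, -0.0023, 0.0054]
eef_rot: [0.993, -0.115, 0.0, 0.0]
contact_force: [-0.4, -0.9, 5.6]
opening: 0.621
finger_force: 20.0
```

>>> {"method": "send_rows", "body": {
  "rows": "0 0 -0.05 0;0 0 -0.15 0;0 0 -0.25 0;0 0 -0.35 0;0 0 -0.4 0;0 0 -0.4 0;0 0 -0.4 0"
}}

```text
clock: 3.82
tool_pos: [0.4873, -0.0018, 0.1254]
eef_rot: [0.993, -0.115, 0.001, -0.0]
contact_force: [-1.4, -0.7, -1.4]
opening: 0.62
finger_force: 20.0
```

```bash
python3 -c "
from h import *
p,d=eyes.snapshot('side'); cv2.imwrite('pics/s1.png',cv2.resize(p[80:300,230:450],None,fx=2.5,fy=2.5)[:,:,::-1])
a=np.radians(-3.5); c=np.array([.564,-.2045])+.024*np.array([np.cos(a),np.sin(a)]); print(c)
go((.59,-.003,.15,-3.5),(*c,.15,-3.5),(*c,.012,-3.5))"
```

```text
[ 0.58795524 -0.20596516]
t3.9 tcp [ 0.4865 -0.0019  0.1245] head -13.2 tilt [-0.001  0.    -1.   ] F [-0.6 -0.2 -1.9] open 0.621 ff 20.0
  [ 0.337 -0.075 -0.085] turn -0.0270
  [ 0.484  0.585 -0.085] turn -0.0270
  [0.485 0.585 0.375] turn -0.0270
```

View pics/s1.png

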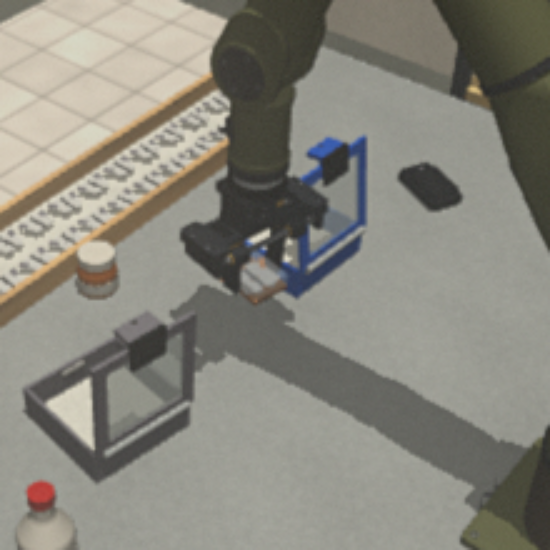

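The block is gripped at its 55 mm width (opening 0.62) and hangs level in the side view at about (265,275) in the crop. The boxes have not moved. I'll carry it round the lid's free side.

>>> {"method": "send_rows", "body": {
  "rows": "0.1 -0.03 -0.08 -0.01;0.22 -0.05 -0.085 -0.027;0.337 -0.075 -0.085 -0.027;0.38 0.05 -0.085 -0.027;0.42 0.18 -0.085 -0.027;0.45 0.31 -0.085 -0.027;0.47 0.44 -0.085 -0.027;0.484 0.56 -0.085 -0.027;0.484 0.585 -0.085 -0.027;0.484 0.585 -0.085 -0.027"
}}

```text
clock: 4.7
tool_pos: [0.5855, -0.211, 0.1482]
eef_rot: [0.999, -0.034, -0.002, 0.001]
contact_force: [-0.3, -0.3, -1.1]
opening: 0.621
finger_force: 20.0
```

>>> {"method": "send_rows", "body": {
  "rows": "0 0 0 0;0 0 0 0;0 0 0 0"
}}

```text
clock: 4.95
tool_pos: [0.5886, -0.2029, 0.1499]
eef_rot: [1.0, -0.029, -0.0, -0.001]
contact_force: [0.1, 0.2, -1.0]
opening: 0.626
finger_force: 20.0
```

```bash
python3 -c "
from h import *
p,d=eyes.snapshot('side'); cv2.imwrite('pics/s2.png',cv2.resize(p[60:240,250:430],None,fx=3,fy=3)[:,:,::-1])
c=(.588,-.206)
go((*c,.08,-3.5),(*c,.015,-3.5))"
```

```text
t5.0 tcp [ 0.5886 -0.2033  0.1501] head -3.3 tilt [-0.     0.002 -1.   ] F [-0.6 -0.3 -1. ] open 0.624 ff 20.0
  [-0.002  0.009  0.234] turn 0.0006
  [-0.001  0.01   0.45 ] turn 0.0006
```

View pics/s2.png

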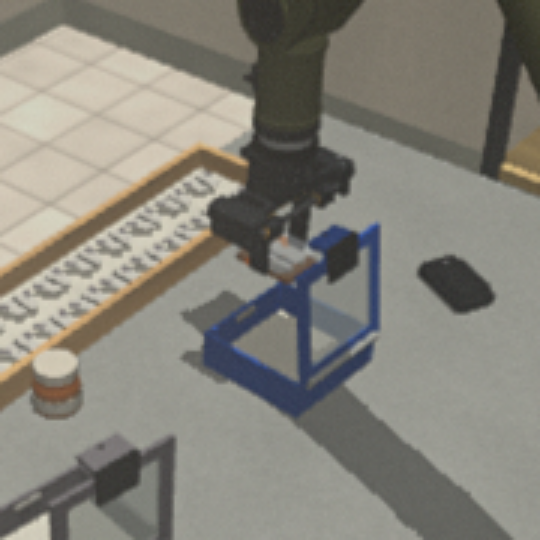

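The block hangs over the blue box at about (290,262) in the crop, clear of the lid. Lowering it now.

>>> {"method": "send_rows", "body": {
  "rows": "0 0.01 0.06 0;0 0.01 0.12 0;0 0.01 0.18 0;0 0.01 0.24 0;0 0.01 0.3 0;0 0.01 0.36 0;0 0.01 0.4 0;0 0.01 0.43 0;0 0.01 0.448 0;0 0.01 0.452 0"
}}

```text
clock: 5.83
tool_pos: [0.5879, -0.2086, 0.0143]
eef_rot: [1.0, -0.03, -0.0, -0.0]
contact_force: [0.1, 0.1, -1.0]
opening: 0.627
finger_force: 20.0
```

>>> {"method": "send_rows", "body": {
  "rows": "0 0 0 0;0 0 0 0;0 0 0 0"
}}

```text
clock: 6.08
tool_pos: [0.5886, -0.2094, 0.0158]
eef_rot: [1.0, -0.031, 0.001, 0.0]
contact_force: [0.4, -0.1, -0.8]
opening: 0.619
finger_force: 20.0
```

>>> {"method": "send_rows", "body": {
  "rows": "0 -0.008 0.005 0;0 -0.008 0.009 0;0 -0.008 0.009 0;0 -0.008 0.009 0"
}}

```text
clock: 6.42
tool_pos: [0.5887, -0.2065, 0.0134]
eef_rot: [1.0, -0.03, 0.001, 0.0]
contact_force: [-1.6, 1.0, 6.6]
opening: 0.625
finger_force: 20.0
```

>>> {"method": "send_rows", "body": {
  "rows": "0 0 0 0;0 0 0 0;0 0 0 0;0 0 0 0;0 0 0 0",
  "jaw": -0.6
}}

```text
clock: 6.83
tool_pos: [0.5881, -0.2067, 0.0121]
eef_rot: [1.0, -0.031, -0.0, 0.0]
contact_force: [-0.4, 0.1, -0.5]
opening: 0.799
finger_force: 0.0
```

>>> {"method": "send_rows", "body": {
  "rows": "0 0 -0.03 0;0 0 -0.08 0;0 0 -0.15 0;0 0 -0.25 0;0 0 -0.35 0;0 0 -0.45 0;0 0 -0.55 0;0 0 -0.65 0;0 0 -0.75 0;0 0 -0.75 0"
}}

```text
clock: 7.67
tool_pos: [0.5917, -0.2079, 0.2453]
eef_rot: [1.0, -0.031, 0.006, 0.002]
contact_force: [0.6, -0.3, 1.3]
opening: 0.8
finger_force: 0.0
```

```bash
python3 -c "
from h import *
go((.42,-.195,.28,-3.5),(.44,-.195,.195,-3.5))"
```

```text
t7.7 tcp [ 0.5917 -0.2079  0.2453] head -3.5 tilt [ 0.013 -0.004 -1.   ] F [ 0.6 -0.3  1.3] open 0.800 ff 0.0
  [-0.572 -0.007 -0.123] turn -0.0001
  [-0.509 -0.012  0.161] turn -0.0001
```

>>> {"method": "send_rows", "body": {
  "rows": "0 0 -0.08 0;0 0 -0.14 0;0 0 -0.15 0;-0.13 -0.01 -0.15 0;-0.26 -0.01 -0.15 0;-0.38 -0.01 -0.15 0;-0.5 -0.01 -0.15 0;-0.56 -0.01 -0.15 0;-0.56 -0.01 -0.15 0;-0.56 -0.01 -0.15 0",
  "jaw": 1
}}

```text
clock: 8.5
tool_pos: [0.4201, -0.1936, 0.2825]
eef_rot: [1.0, -0.031, 0.0, 0.0]
contact_force: [1.4, -1.0, -0.3]
opening: 0.066
finger_force: 0.0
```

Run:
```python
from h import *
p,d=eyes.snapshot('top'); P2,D2=eyes.snapshot('side')
a=cv2.resize(p[160:250,340:430],None,fx=5,fy=5); b=cv2.resize(P2[115:215,300:400],None,fx=4.5,fy=4.5)
cv2.imwrite('pics/m1.png',np.hstack([a,b])[:,:,::-1] if a.shape[0]==b.shape[0] else a[:,:,::-1])
X=cloud('side',D2); Pi=P2.astype(int); m=(Pi[...,2]>Pi[...,0]+35)&(Pi[...,2]>Pi[...,1]+25)&(X[...,0]>.4)&(X[...,0]<.75)&(X[...,1]>-.35)&(X[...,1]<-.08)&(X[...,2]>.06)&(X[...,2]<.23)
q=X[m]; 
for z in np.arange(.06,.24,.03):
    s=q[abs(q[:,2]-z)<.015]; print("z%.2f n%d x %s"%(z,len(s),np.percentile(s[:,0],[5,50,95]).round(3) if len(s) else ''))
go((.45,-.195,.195,-3.5))
```

```text
z0.06 n47 x [0.481 0.487 0.491]
z0.09 n31 x [0.482 0.492 0.497]
z0.12 n25 x [0.487 0.494 0.5  ]
z0.15 n32 x [0.491 0.498 0.505]
z0.18 n70 x [0.495 0.502 0.508]
z0.21 n80 x [0.498 0.511 0.527]
t8.6 tcp [ 0.4221 -0.1934  0.2824] head -3.5 tilt [ 0.002 -0.    -1.   ] F [ 0.  -0.3  0.3] open 0.006 ff 0.0
  [ 0.092 -0.001  0.291] turn 0.0001
```

View pics/m1.png

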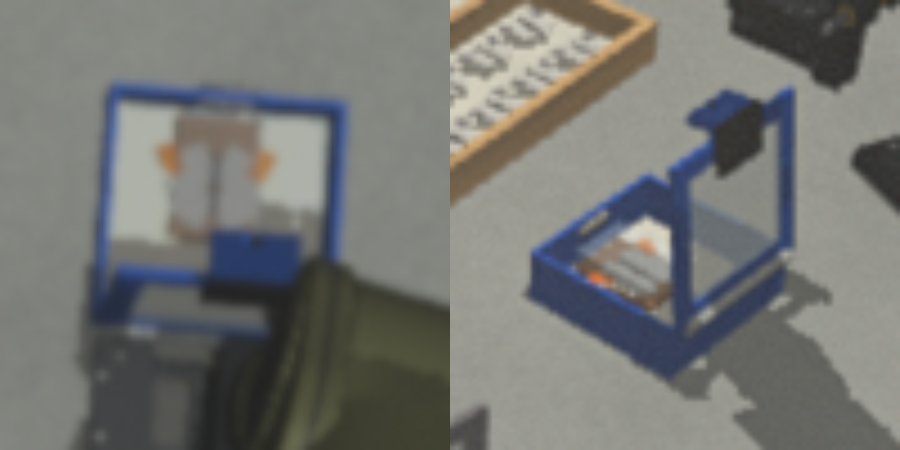

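The specimen lies flat in the blue box, butterfly up, at about (215,180) in the left half of the image. The lid is still near upright, at about 1.44 rad. I'll bring the closed fingers down behind the pad.

>>> {"method": "send_rows", "body": {
  "rows": "0 0.013 0.08 0;0 0.013 0.16 0;0 0.013 0.24 0;0.04 0.013 0.3 0;0.092 0.013 0.3 0;0.092 0.013 0.3 0;0.092 0.013 0.3 0"
}}

```text
clock: 9.18
tool_pos: [0.4495, -0.1988, 0.1918]
eef_rot: [1.0, -0.03, 0.0, -0.0]
contact_force: [0.5, -0.2, 0.0]
opening: 0.007
finger_force: 0.0
```

Run:
```python
from h import *
a=np.radians(-3.5); ex=np.array([np.cos(a),np.sin(a)]); H=np.array([.564,-.2045])-.075*ex
T=[]
for th in (1.4,1.25,1.1,.95,.8,.65,.5,.4,.3,.2,.14,.1,.05,0):
    u=.145*np.cos(th)-.012*np.sin(th)-.009*np.sin(th); z=.05+.145*np.sin(th)+.012*np.cos(th)
    T.append((*(H+u*ex),z,-3.5))
go(*T)
```

```text
t9.2 tcp [ 0.4495 -0.1988  0.1918] head -3.4 tilt [ 0.001  0.    -1.   ] F [ 0.5 -0.2  0. ] open 0.007 ff 0.0
  [ 0.145 -0.004 -0.01 ] turn 0.0002
  [ 0.218 -0.004  0.001] turn 0.0002
  [ 0.289 -0.004  0.024] turn 0.0002
  [ 0.356 -0.004  0.056] turn 0.0002
  [ 0.419 -0.004  0.098] turn 0.0002
  [ 0.474 -0.004  0.149] turn 0.0002
  [ 0.523 -0.004  0.206] turn 0.0002
  [ 0.55  -0.004  0.248] turn 0.0002
  [ 0.573 -0.004  0.292] turn 0.0002
  [ 0.592 -0.004  0.338] turn 0.0002
  [ 0.601 -0.004  0.366] turn 0.0002
  [ 0.606 -0.003  0.385] turn 0.0002
  [ 0.611 -0.003  0.409] turn 0.0002
  [ 0.615 -0.003  0.433] turn 0.0002
```

>>> {"method": "send_rows", "body": {
  "rows": "0.08 -0.004 0 0;0.145 -0.004 -0.005 0;0.215 -0.004 0.003 0;0.285 -0.004 0.025 0;0.352 -0.004 0.058 0;0.415 -0.004 0.1 0;0.47 -0.004 0.15 0;0.515 -0.004 0.207 0;0.54 -0.004 0.25 0;0.54 -0.004 0.25 0"
}}

```text
clock: 10.02
tool_pos: [0.6095, -0.2069, 0.115]
eef_rot: [1.0, -0.03, -0.001, -0.001]
contact_force: [-0.4, 1.0, 0.3]
opening: 0.004
finger_force: 0.0
```

Run:
```python
from h import *
P2,D2=eyes.snapshot('side'); 
cv2.imwrite('pics/s3.png',cv2.resize(P2[80:230,280:430],None,fx=3,fy=3)[:,:,::-1])
go((.6332,-.2087,.092,-3.5),(.6332,-.2087,.077,-3.5),(.6332,-.2087,.061,-3.5))
```

```text
t10.1 tcp [ 0.609  -0.2074  0.1164] head -3.5 tilt [-0.002  0.001 -1.   ] F [-0.9  0.5 -0.8] open 0.004 ff 0.0
  [ 0.081 -0.     0.081] turn 0.0001
  [ 0.081 -0.     0.131] turn 0.0001
  [ 0.081 -0.     0.184] turn 0.0001
```

View pics/s3.png

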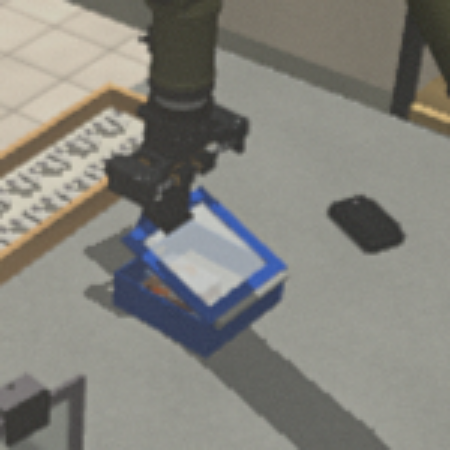

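The lid has swung to about 0.4 rad, with the fingers on the pad at about (172,215) in the crop. I'll keep following the arc, then press.

>>> {"method": "send_rows", "body": {
  "rows": "0.025 0 0.03 0;0.045 0 0.06 0;0.06 0 0.09 0;0.07 0 0.115 0;0.077 0 0.135 0;0.08 0 0.145 0;0.08 0 0.153 0;0.08 0 0.161 0;0.08 0 0.169 0;0.08 0 0.175 0"
}}

```text
clock: 10.9
tool_pos: [0.6341, -0.2091, 0.0657]
eef_rot: [1.0, -0.031, 0.001, 0.0]
contact_force: [-0.8, 0.2, 4.4]
opening: 0.003
finger_force: 2.5
```

>>> {"method": "send_rows", "body": {
  "rows": "0 0 0.006 0;0 0 0.012 0;0 0 0.012 0;0 0 0.012 0"
}}

```text
clock: 11.23
tool_pos: [0.6344, -0.2092, 0.0622]
eef_rot: [1.0, -0.031, 0.001, 0.0]
contact_force: [-1.0, 1.7, 9.3]
opening: 0.008
finger_force: 4.2
```

>>> {"method": "send_rows", "body": {
  "rows": "0 0 0.005 0;0 0 0.01 0;0 0 0.01 0;0 0 0.01 0"
}}

```text
clock: 11.57
tool_pos: [0.6345, -0.2092, 0.0617]
eef_rot: [1.0, -0.031, 0.001, 0.0]
contact_force: [-6.0, 3.3, 23.9]
opening: 0.007
finger_force: 12.0
```

>>> {"method": "send_rows", "body": {
  "rows": "0 0 0.006 0;0 0 0.01 0;0 0 0.01 0;0 0 0.01 0"
}}

```text
clock: 11.9
tool_pos: [0.6346, -0.2093, 0.0613]
eef_rot: [1.0, -0.031, 0.001, 0.0]
contact_force: [-11.3, 5.0, 40.2]
opening: 0.004
finger_force: 20.2
```

It is stiff at pad height 0.062 m, so the lid is shut. Lifting off.

>>> {"method": "send_rows", "body": {
  "rows": "0 0 -0.03 0;0 0 -0.1 0;0 0 -0.2 0;0 0 -0.3 0;0 0 -0.4 0;-0.1 0 -0.5 0;-0.2 0 -0.6 0;-0.3 0 -0.7 0;-0.4 0 -0.75 0;-0.5 0 -0.75 0"
}}

```text
clock: 12.73
tool_pos: [0.4844, -0.2008, 0.2835]
eef_rot: [1.0, -0.031, 0.003, 0.001]
contact_force: [0.6, -0.9, 0.0]
opening: 0.004
finger_force: 0.0
```

>>> {"method": "send_rows", "body": {
  "rows": "-0.1 0.1 0 0;-0.2 0.2 0 0;-0.25 0.3 0 0;-0.25 0.4 0 0;-0.25 0.5 0 0;-0.25 0.6 0 0;-0.25 0.6 0 0;-0.25 0.6 0 0"
}}

```text
clock: 13.4
tool_pos: [0.3971, -0.3768, 0.2795]
eef_rot: [0.999, -0.032, -0.0, 0.0]
contact_force: [0.9, 1.2, 0.3]
opening: 0.004
finger_force: 0.0
```

Run:
```python
from h import *
p,d=eyes.snapshot('top'); P2,D2=eyes.snapshot('side'); X=cloud('side',D2); Y=cloud('top',d)
b=cv2.resize(P2[100:330,210:440],None,fx=2.4,fy=2.4); cv2.imwrite('pics/f1.png',b[:,:,::-1])
a=np.radians(-3.5)
for n,Z,I in(("side",X,P2),("top",Y,p)):
    e=Z[...,:2]-np.array([.564,-.2045]); bx=e[...,0]*np.cos(a)+e[...,1]*np.sin(a); by=-e[...,0]*np.sin(a)+e[...,1]*np.cos(a)
    g=I.astype(int).max(-1); m=(g<60)&(abs(bx-.07)<.02)&(abs(by)<.022)&(Z[...,2]>.03); print(n,"pad z",m.sum(),np.median(Z[m][:,2]).round(4),"x",np.median(bx[m]).round(3))
    q=(abs(bx)<.073)&(abs(by)<.073)&(Z[...,2]>.03); print(" z by x",[np.median(Z[q&(abs(bx-c)<.01)][:,2]).round(4) for c in(-.068,.04,.068)])
go()
```

```text
side pad z 5 0.0607 x 0.068
 z by x [np.float64(0.0526), np.float64(0.0538), np.float64(0.0569)]
top pad z 129 0.063 x 0.07
 z by x [np.float64(0.0544), np.float64(0.0557), np.float64(0.0584)]
t13.5 tcp [ 0.3981 -0.374   0.2797] head -3.4 tilt [-0.001  0.001 -1.   ] F [-0.1  1.2  0.7] open 0.001 ff 0.0
```

View pics/f1.png

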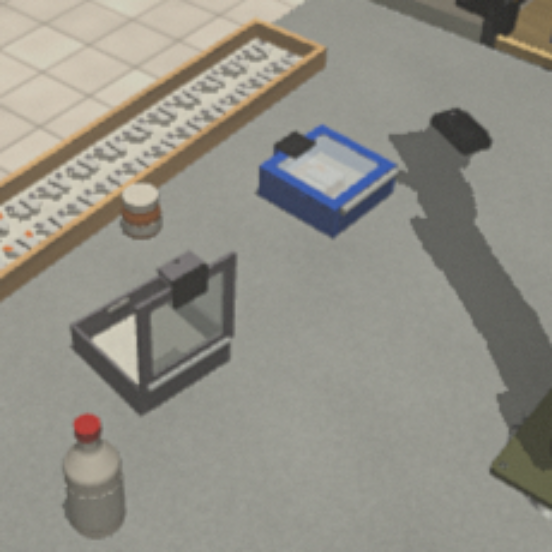

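The blue box at (328,178) is shut, with its pad measured at 0.063 m against 0.062 expected. The grey box is open and empty, and the bottle, jar and mouse look unmoved.

```bash
python3 -c "
from plant import finish_job
print(finish_job())"
```

```text
the job is handed in; nothing more can be done
None
```

The specimen lies flat, butterfly up, in the blue box with its lid shut (it stayed shut once the arm lifted off); the grey box stands open and empty, the bottle, jar and mouse look unmoved, and the job was handed in at about 13.5 s.

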